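Unlock and empty the used-vial hopper

ROBOT

A 6-joint arm with a two-finger parallel gripper is mounted at the origin on the work surface. World frame = base frame: x ahead of the robot, y to its left, z up, the work surface at z = 0. Lengths are in m, angles in rad, forces in N, time in s.
With the tool pointing down it reaches from about 0.375 to 0.9 m from the base axis. Payload 3.1 kg.
Tool frame: the origin (TCP) lies midway between the tips of the shut fingers; the grasp point (between the pads) lies grip_point_offset behind it (grip_point_offset is the distance from the TCP to the grasp point, in m); y points along the fingers, z is the direction in which the jaws open and shut, and the axes are right-handed (so a half turn about y gives the same grasp; the last joint's range is limited). The gripper opens to 87 mm and grips with 3 to 60 N. Pads are 19 mm wide; open, the fingers measure 117 mm over their backs; the gripper's body (75 mm by 190 mm) begins 51 mm behind the grasp point.
Start: joints at [-1.345, 0.527, 1.433, -0, 1.181, -0.178], TCP at [0.246, -0.574, 0.223] pointing down, gripper open.
Joint ranges: [-3.08, 3.08], [-0.75, 2.2], [0.22, 2.44], [-1.43, 4.57], [0, 2.65], [-2.85, 2.85]. Speed limits (rad/s): [2.79, 2.79, 3.14, 3.14, 3.14, 3.14].

INTERFACE

Orientations are given as a unit quaternion [x, y, z, w].
In Python, from rig import * gives the robot as it stands.
- The arm moves only by the tool jog_arm, never from a script. Its argument "increments" is a list that holds one entry, the list of rows, each a list of 7 numbers: the turn, a rotation vector about the world's x, y, z in degrees, then the shift along the world's x, y, z in m, then the closure, from -1 (fully open) to 1 (shut), so that 0 is half open. In form: [[[rx, ry, rz, x, y, z, jaw], ...]]. A call has 1 to 8 rows; each row is the pose to reach, as a shift and turn from the pose measured when the call began; what a row does not reach only later rows make up. A row lasts 1/10 s, in which the tool goes at most 50 mm and 8.59 degrees, less where a joint would pass 70% of its speed; a pose out of reach is approached as far as the arm can. A call with a gripper value outside its range is refused whole. The fingers move at their own pace and stop on an object; "squeeze" is the grip in N (left out, the last holds). Time passes only in rows, so rows that repeat a pose let the fingers close. It gives the time, the measured TCP pose, the force and the opening at its end, in the units of the state.
- get_obs(): the state, without advancing time (a new reading comes with each control period).
- camera(name): name is "scene" or "top" or "wrist"; returns the picture (420x560x3 uint8, red, green, blue); there is no depth.
- camera_info(name): a dict with "K" (3x3 intrinsics, pixels), "R" (3x3) and "t" (3): a world point X has camera coordinates R X + t. Camera axes: x right, y down, z forward; pixel columns grow to the right and rows downward; lengths in m; the calibration is good to about 2 mm. A picture is of the moment at which its call begins: read the wrist's pose just before it. camera_info takes no time and is no camera call; for the wrist camera it gives the pose at the moment of the call.
- hand_in(): hands the job in, once; it reports no verdict.
The state is a dict: "time": time; "q": joint angles; "joint_velocities": joint speeds; "joint_torque": joint torques, N m; "position": TCP position; "tool_rot": TCP orientation; "ft_force": force on the tool from outside, world axes, zero at the start; "moment": the same for the moment, N m; "grip_width": finger opening in m.
Only numpy, scipy, OpenCV 4.12 (cv2) and the standard library are available. Lean on these libraries where they do the work, as an engineer would, in place of code of your own. Each camera call takes 0.05 s, during which the arm holds its last target.

TASK

Turn the pink lock-out key until it can be drawn up through the hidden baffle and then through the slot of the yellow guard plate, and set it down in the green bin without dropping it. Then pull the red lever to swing the hopper's trap door wide open so that all three used vials drop into the catch tray, and swing the lever back so that the trap is fully shut. Leave the tip rack, the well plate and the reagent bottle where they are.

Things in the scene. Friction and masses are not known exactly. Their poses are not given: they have to be found in the camera images.
- hopper: fixed used-vial hopper with a lock housing at its +y side. Origin on the deck under the hopper's middle; at yaw 0 own x points away from the robot, y left, z up (numbers below in this frame, mm). Inside 100 (x) by 110 (y), rim at z 194; the floor is the trap door, top at z 130. Grey side plates at y +-65, 116 long, up to z 194
- catch_tray (a point): middle of the underside of the white catch tray below the trap door, at the hopper's origin. The tray is fixed, 170 (x) by 124 (y) by 40 mm high, wall 4 mm, its wall on the robot's side raised to z 124 mm
- guard_slot (a point): centre of the slot in the yellow guard plate, at its top face: x 32, y 128, z 116 in the hopper's frame and its axes. The slot is 68 mm long (y), 20 mm wide (x), through the 5 mm plate that tops the lock housing, a black box 106 by 106 mm
- baffle_slot (a point): centre of the slot in a hidden fixed steel baffle 31 mm under guard_slot, z 80 to 85, axes of the hopper. Slot 68 by 20 mm in a 78 by 56 mm plate; its direction is unknown, to be found by feel: its long way is within 0.5 rad of the hopper's x, so about across the guard slot. Between baffle and guard plate (z 85 to 111) the key's 12 mm foot can be turned freely
- lock_floor (a point): floor of the lock housing, x 32, y 128, z 62 in the hopper's frame, on which the key's foot stands, 18 mm below the underside of the baffle
- key: loose upright T-key, 161 mm tall, 110 to 180 g. Origin: centre of its underside, z up the shank. Foot (hidden in the housing): steel bar 58 (own y) by 14 (x) by 12 mm high. Shank 10 mm thick. Handle: pink plate, z 124 to 161 mm, 36 wide (y, as the foot) by 12 thick (x). At the start y is within 0.2 rad of the guard slot's long way. Half-turn symmetric
- trap (a joint): trap door with shaft, lever and red lock flag: 0 shut, 1.2 rad fully open (door's robot side goes down, lever top swings towards the robot). Stiff friction hinge (0.3 N m), stays where left. The flag stands on the shaft up to z 175 mm, 12 to 18 mm beyond the key's axis in x, 40 mm wide; it meets the key's shank if the lever is pulled with the key in
- trap_hinge (a point): point on the trap's hinge axis (along the hopper's y), at x 52, y 0, z 124 mm in the hopper's frame
- lever_grip (a point): middle of the lever's round red grip, 16 mm in diameter, along the hopper's y from y -82 (the spoke) to -137 mm; this point is at y -112. It is 110 mm from the hinge axis; with the trap shut it is 48 mm beyond (+x) and 99 mm above the hinge. It turns with the trap
- vial0: used sample vial, a cylinder 24 mm in diameter and 39 mm long, 15 g, lying on the closed trap door at the start with its axis (own y) along the hopper's y; origin at its middle; cap colour green
- vial1: used sample vial, a cylinder 24 mm in diameter and 39 mm long, 15 g, lying on the closed trap door at the start with its axis (own y) along the hopper's y; origin at its middle; cap colour blue
- vial2: used sample vial, a cylinder 24 mm in diameter and 39 mm long, 15 g, lying on the closed trap door at the start with its axis (own y) along the hopper's y; origin at its middle; cap colour orange
- key_bin: fixed open green bin for the key, 150 mm (own x) by 120 mm (y) by 70 mm high, wall 4 mm, floor 4 mm thick; origin at the centre of its underside
- tip_rack: bystander: black pipette-tip rack, 122 by 84 by 67 mm, origin at the centre of its underside
- well_plate: bystander: flat green well plate, 85 by 127 by 15 mm, origin at the centre of its underside
- reagent: bystander: amber reagent bottle, 48 mm in diameter, 100 mm tall, origin at the centre of its underside
Things that resemble listed ones, but are neither listed nor needed, are in the scene too. Leave any black look-alike of the key alone.

How it is judged:
By the outcome, as a careful person would: the job done as asked, in the order asked, and still so for the second after the job is handed in, with the robot touching nothing.
It also fails if it takes over 72 s, if anything falls off the work surface, if the arm or the gripper's body presses on something with over 40 N, if the wrist force passes 120 N, or if a joint passes its speed limit or range.

## Working session

There is one attempt and no reset: what is moved stays moved. The work goes in short steps, Python scripts to look and compute and a tool call to move; the robot and the scene stay as the last step left them, time stands still between calls to the robot, and variables do not carry over. Pictures are saved under pics/ and viewed, and the job is handed in when it is done.

Besides the shell and the picture viewer there is one more tool, called in YAML: its name, and indented under it one key for each argument. jog_arm: Moves the arm, as the interface text tells. Its arguments: {"type":"object","properties":{"increments":{"type":"array","items":{"type":"array","items":{"type":"array","items":{"type":"number"}}}},"squeeze":{"type":"number"}},"required":["increments"]}

```bash
ls; mkdir -p pics
python3 - <<'E'
from rig import *
import cv2,json
o=get_obs();print(o)
for n in("scene","top","wrist"):
    i=camera_info(n);print(n,i)
    cv2.imwrite(f"pics/{n}0.png",camera(n)[:,:,::-1])
E
```

```text
pics
{'time': 0.0, 'q': array([-1.34448329e+00,  5.28459958e-01,  1.43389009e+00, -5.18870748e-05,
        1.18139457e+00, -1.78478517e-01]), 'joint_velocities': array([ 3.14520111e-03, -3.06773366e-04,  8.56365434e-05, -1.80740992e-03,
       -3.18714147e-04, -1.04426008e-03]), 'joint_torque': array([ 4.85792407e-04, -4.40042245e+01, -1.76594102e+01,  6.35052030e-02,
        5.83804341e-02, -1.59713891e-04]), 'position': array([ 0.24600153, -0.57375756,  0.22157934]), 'tool_rot': array([-0.14218224,  0.69343158, -0.69191116,  0.14211193]), 'ft_force': array([-0.24083189, -1.0265664 ,  0.93064905]), 'moment': array([ 0.0202816 ,  0.02591293, -0.004479  ]), 'grip_width': 0.08698410168845086}
scene {'K': array([[400.70981722,   0.        , 282.74526039],
       [  0.        , 400.70981722, 204.41234282],
       [  0.        ,   0.        ,   1.        ]]), 'R': array([[-0.29282922,  0.95604739,  0.01498108],
       [ 0.72513626,  0.2322611 , -0.64825318],
       [-0.62324029, -0.17896415, -0.76127746]]), 't': array([ 0.16470754, -0.35151682,  1.6340673 ])}
top {'K': array([[533.07612214,   0.        , 287.01570553],
       [  0.        , 533.07612214, 209.56538026],
       [  0.        ,   0.        ,   1.        ]]), 'R': array([[ 1.95548417e-02, -9.99801597e-01,  3.79154224e-03],
       [-9.87774706e-01, -1.99059455e-02, -1.54612041e-01],
       [ 1.54656839e-01, -7.21775540e-04, -9.87967986e-01]]), 't': array([-0.03383894,  0.64246734,  1.28005621])}
wrist {'K': array([[306.11628698,   0.        , 273.91570817],
       [  0.        , 306.11628698, 212.16878686],
       [  0.        ,   0.        ,   1.        ]]), 'R': array([[ 0.39455842, -0.91886951, -0.00157192],
       [-0.88905318, -0.38218657,  0.25202749],
       [-0.23218115, -0.09804205, -0.9677188 ]]), 't': array([-0.62371863, -0.03137729,  0.38978287])}
```

View pics/scene0.png

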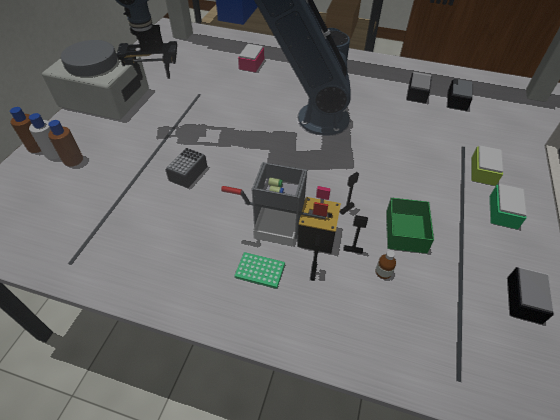

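View pics/top0.png

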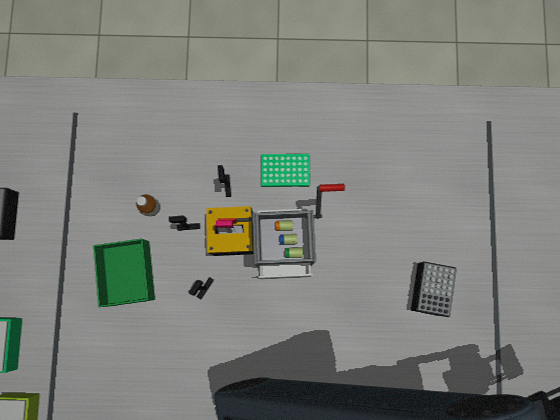

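View pics/wrist0.png

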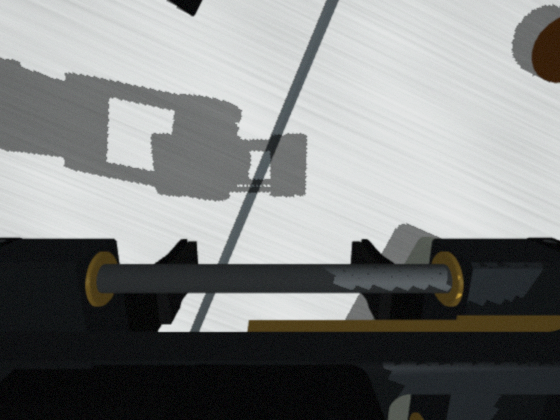

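Run:
```python
import cv2
a=cv2.imread("pics/scene0.png")[150:290,215:405];cv2.imwrite("pics/s_crop.png",cv2.resize(a,None,fx=4.2,fy=4.2,interpolation=cv2.INTER_CUBIC))
a=cv2.imread("pics/top0.png")[145:305,180:360];cv2.imwrite("pics/t_crop.png",cv2.resize(a,None,fx=3.7,fy=3.7,interpolation=cv2.INTER_CUBIC))
```

```text
(no output)
```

View pics/s_crop.png

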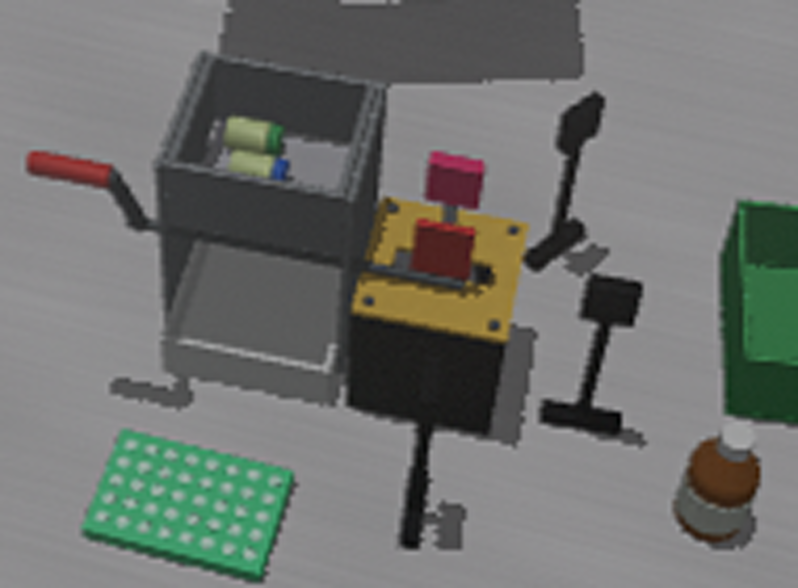

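View pics/t_crop.png

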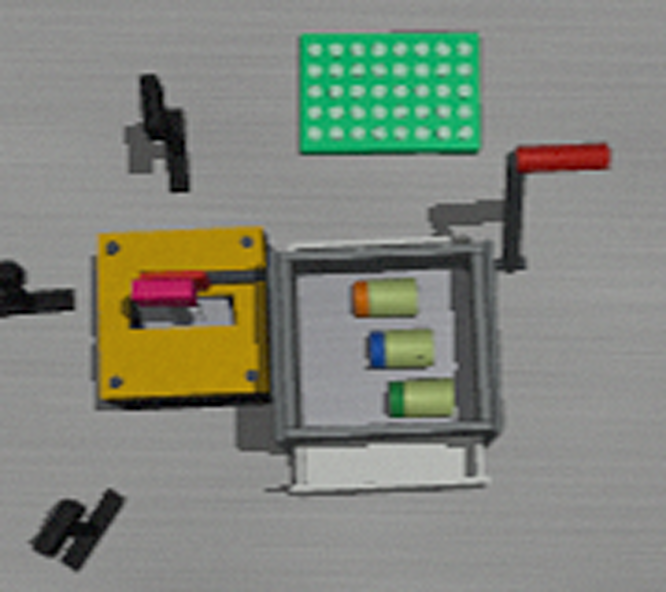

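```bash
cat > h.py <<'E'
import numpy as np, cv2
from scipy.optimize import least_squares
from scipy.spatial.transform import Rotation as Rn
def proj(ci,X):
    X=np.atleast_2d(X); c=X@np.array(ci["R"]).T+np.array(ci["t"]); p=c@np.array(ci["K"]).T; return p[:,:2]/p[:,2:]
def pose(p,X):  # x,y,yaw, X local m
    X=np.atleast_2d(X);c,s=np.cos(p[2]),np.sin(p[2]);return np.c_[p[0]+c*X[:,0]-s*X[:,1],p[1]+s*X[:,0]+c*X[:,1],X[:,2]]
def ray(ci,uv,z):
    R=np.array(ci["R"]);d=R.T@np.linalg.solve(np.array(ci["K"]),[uv[0],uv[1],1]);o=-R.T@np.array(ci["t"]);return o+d*(z-o[2])/d[2]
E
python3 - <<'E'
import rig;print([k for k in dir(rig) if k[0]!='_']); print(getattr(rig,'grip_point_offset',None))
from rig import *; from h import *
t=camera_info("top")
f=lambda u,v:(180+u/3.7,145+v/3.7)
L=[((50,55,194),f(290,262)),((50,-55,194),f(480,255)),((-50,55,194),f(290,432)),((-50,-55,194),f(482,427)),((100,-137,223),f(609,157)),((100,-82,223),f(517,160)),((42,94,116),f(233,295)),((22,94,116),f(236,325)),((22,162,116),f(132,327))]
P=np.array([l[0] for l in L])/1e3;U=np.array([l[1] for l in L])
r=least_squares(lambda p:(proj(t,pose(p,P))-U).ravel(),[.7,0,0]);print(r.x,r.fun.reshape(-1,2).round(1))
s=camera_info("scene");print(proj(s,pose(r.x,P)).round(0))
print("guard",pose(r.x,[.032,.128,.116]))
b=[(94,244),(149,238),(155,297),(99,307)]
B=[ray(t,x,.07) for x in b];print(np.round(B,3),np.mean(B,0))
E
```

```text
['Unreachable', 'camera', 'camera_info', 'get_obs', 'grip_point_offset', 'hand_in']
0.0187
[ 0.55832533 -0.01558887  0.05608947] [[ 0.   0. ]
 [-1.7  0.1]
 [ 1.3 -0.7]
 [-0.3 -1.2]
 [ 0.5  0.7]
 [ 0.2  0.8]
 [ 0.6 -0.2]
 [ 0.   0.1]
 [-0.8  0.6]]
[[294. 194.]
 [255. 187.]
 [302. 169.]
 [265. 163.]
 [220. 187.]
 [240. 191.]
 [307. 213.]
 [308. 207.]
 [331. 212.]]
guard [[0.58309932 0.11400376 0.116     ]]
[[0.546 0.446 0.07 ]
 [0.563 0.313 0.07 ]
 [0.422 0.291 0.07 ]
 [0.396 0.423 0.07 ]] [0.48155055 0.36827001 0.07      ]
```

Run:
```python
from rig import *; from h import *
o=get_obs();R=Rn.from_quat(o["tool_rot"]).as_matrix();print(R.round(3))
w=camera_info("wrist");c=-w["R"].T@w["t"];print("cam",c,"in tool",R.T@(c-o["position"]), "view dir tool",R.T@w["R"][2],"right",R.T@w["R"][0])
```

```text
[[-0.919 -0.     0.394]
 [-0.394  0.002 -0.919]
 [-0.    -1.    -0.002]]
cam [ 0.3087101  -0.54694601  0.38424638] in tool [-0.06825791 -0.16244022 -0.00038446] view dir tool [2.52380507e-01 9.67627911e-01 5.52199257e-04] right [-7.65787235e-04 -3.70937302e-04  9.99999638e-01]
```

jog_arm:
  increments:
    - [[0,0,5,0.01,0.03,0.03,-1],[0,0,10,0.03,0.07,0.06,-1],[0,0,15,0.05,0.11,0.09,-1],[0,0,20,0.07,0.15,0.12,-1],[0,0,25,0.09,0.19,0.14,-1],[0,0,30,0.11,0.235,0.14,-1],[0,0,35,0.13,0.28,0.14,-1],[0,0,40,0.15,0.32,0.14,-1]]

```text
time: 0.95
position: [0.3951, -0.2544, 0.3621]
tool_rot: [-0.371, 0.602, -0.601, 0.371]
ft_force: [1.3, -0.8, -0.5]
grip_width: 0.0871
```

jog_arm:
  increments:
    - [[0,0,5,0.03,0.03,0,-1],[0,0,10,0.06,0.07,0,-1],[0,0,15,0.09,0.11,0,-1],[0,0,20,0.12,0.15,0,-1],[0,0,25,0.145,0.19,0,-1],[0,0,30,0.165,0.23,0,-1],[0,0,30,0.187,0.27,0,-1],[0,0,30,0.187,0.29,0,-1]]

```text
time: 1.75
position: [0.5839, 0.039, 0.3613]
tool_rot: [-0.515, 0.485, -0.484, 0.515]
ft_force: [-0.3, 0.6, 0.2]
grip_width: 0.087
```

```bash
cat > snap.py <<'E'
import sys,pickle
from rig import *; from h import *
o=get_obs()
for n in sys.argv[2:]:
    i=camera_info(n); im=camera(n)[:,:,::-1]; cv2.imwrite(f"pics/{sys.argv[1]}_{n}.png",im); pickle.dump((o,i),open(f"pics/{sys.argv[1]}_{n}.pkl","wb"))
R=Rn.from_quat(o["tool_rot"]).as_matrix()
print("t",round(o["time"],2),"p",o["position"].round(4),"yaw",np.degrees(np.arctan2(R[1,2],R[0,2])).round(2),"tilt",R[2].round(4),"F",o["ft_force"].round(2),"M",o["moment"].round(3),"w",o["grip_width"].round(4),"q",o["q"].round(3))
E
python3 snap.py a wrist
```

```text
Traceback (most recent call last):
  File "snap.py", line 7, in <module>
    print("t",round(o["time"],2),"p",o["position"].round(4),"yaw",np.degrees(np.arctan2(R[1,2],R[0,2])).round(2),"tilt",R[2].round(4),"F",o["ft_force"].round(2),"M",o["moment"].round(3),"w",o["grip_width"].round(4),"q",o["q"].round(3))
                                                                                                                                                                                              ^^^^^^^^^^^^^^^^^^^^^
AttributeError: 'float' object has no attribute 'round'
```

```bash
sed -i 's/o\["grip_width"\].round(4)/round(o["grip_width"],4)/' snap.py; python3 snap.py b wrist
```

```text
t 1.8 p [0.5824 0.0411 0.3613] yaw 3.64 tilt [-0.0037 -1.     -0.0018] F [ 0.04  0.98 -0.55] M [ 0.071 -0.122  0.01 ] w 0.0869 q [-0.123  0.345  1.348  0.003  1.452 -0.186]
```

View pics/b_wrist.png

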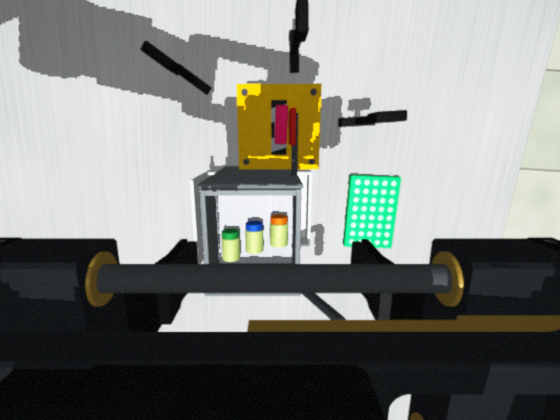

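Run:
```python
import cv2
a=cv2.imread("pics/b_wrist.png")[75:185,180:335];cv2.imwrite("pics/b_crop.png",cv2.resize(a,None,fx=5,fy=5,interpolation=cv2.INTER_CUBIC))
```

```text
(no output)
```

View pics/b_crop.png

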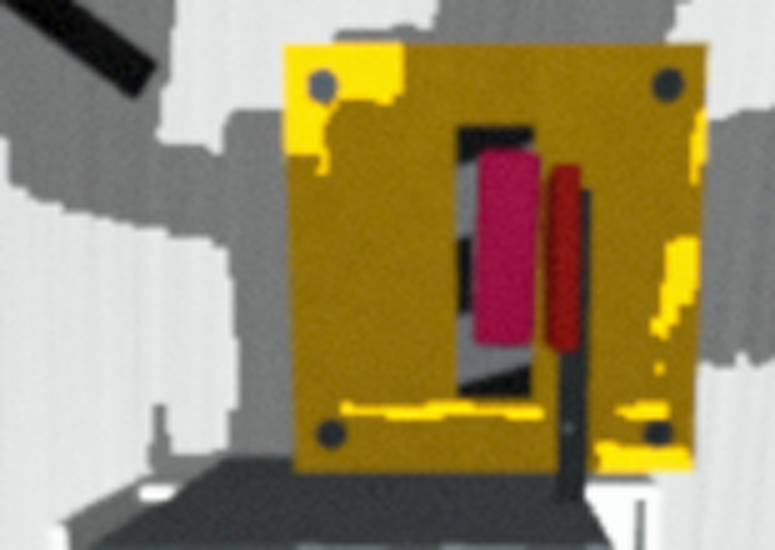

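```bash
cat > fit.py <<'E'
from h import *; import pickle
o,w=pickle.load(open("pics/b_wrist.pkl","rb"))
f=lambda x,y:(180+(x+.5)/5-.5,75+(y+.5)/5-.5)
G=[((22,162,116),f(457,126)),((42,162,116),f(534,126)),((42,94,116),f(530,396)),((22,94,116),f(457,397)),
((-21,181,116),f(284,44)),((85,181,116),f(707,44)),((85,75,116),f(692,471)),((-21,75,116),f(295,473))]
P=np.array([l[0] for l in G])/1e3;U=np.array([l[1] for l in G])
r=least_squares(lambda p:(proj(w,pose(p,P))-U).ravel(),[.56,-0.015,0.05]);H=r.x;print("hopper",H,r.fun.reshape(-1,2).round(1).tolist())
g=pose(H,[.032,.128,.116])[0];print("guard",g)
K=[((-6,18,161),f(480,149)),((6,18,161),f(541,153)),((6,-18,161),f(534,347)),((-6,-18,161),f(473,343))]
P2=np.array([l[0] for l in K])/1e3;P2[:,2]+=.062;U2=np.array([l[1] for l in K])
r=least_squares(lambda p:(proj(w,pose(p,P2))-U2).ravel(),[.58,.114,0.05]);print("key",r.x,r.fun.reshape(-1,2).round(1).tolist(), "rel guard",r.x[:2]-g[:2],"yaw deg",np.degrees(r.x[2]))
# baffle edges, top z .085
for n,a,b in(("up",(460,163),(528,131)),("lo",(462,388),(530,362))):
    A,B=ray(w,f(*a),.085),ray(w,f(*b),.085);d=B-A;th=np.arctan2(d[1],d[0]);nn=np.array([-np.sin(th),np.cos(th)]);print(n,"world yaw",np.degrees(th),"offset",(A[:2]-g[:2])@nn)
E
python3 fit.py
python3 - <<'E'
import cv2
a=cv2.imread("pics/b_wrist.png")[97:158,265:300];a=cv2.convertScaleAbs(a,alpha=2)
cv2.imwrite("pics/b_crop2.png",cv2.resize(a,None,fx=9,fy=9,interpolation=cv2.INTER_NEAREST))
E
```

```text
hopper [ 0.558709   -0.01279449  0.06418786] [[-0.4, -0.3], [0.1, -0.3], [0.4, 0.6], [-0.2, 0.4], [-0.4, -0.1], [0.3, -0.1], [0.3, 0.2], [-0.2, -0.3]]
guard [0.5824327  0.11699452 0.116     ]
key [0.58344747 0.11784494 0.02925504] [[-0.3, -0.2], [0.4, -0.5], [0.1, 0.2], [-0.2, 0.6]] rel guard [0.00101477 0.00085042] yaw deg 1.6761900583322351
up world yaw 27.718423718657586 offset 0.02861996928013812
lo world yaw 24.277256708316337 offset -0.027772717371811955
```

View pics/b_crop2.png

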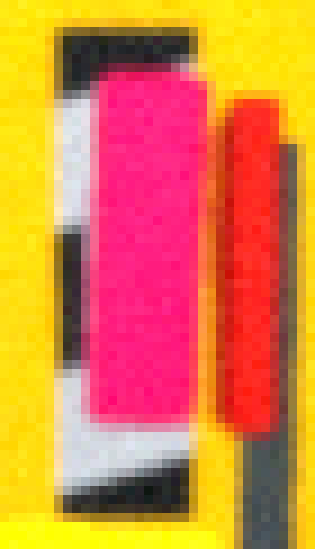

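jog_arm:
  increments:
    - [[0,0,-2,0.001,0.04,0,-1],[0,0,-2,0.001,0.077,0,-1],[0,0,-2,0.001,0.077,-0.04,-1],[0,0,-2,0.001,0.077,-0.08,-1],[0,0,-2,0.001,0.077,-0.1,-1],[0,0,-2,0.001,0.077,-0.1,-1]]

```text
time: 2.45
position: [0.5802, 0.1144, 0.2577]
tool_rot: [0.509, -0.496, 0.49, -0.504]
ft_force: [-0.2, -1.1, -0.4]
grip_width: 0.0867
```

```bash
python3 snap.py c wrist
```

```text
t 2.45 p [0.5802 0.1144 0.2577] yaw 1.56 tilt [-8.000e-04 -9.999e-01 -1.110e-02] F [-0.18 -1.08 -0.37] M [-0.053 -0.028  0.022] w 0.0867 q [ 6.000e-03  4.480e-01  1.471e+00  1.000e-03  1.234e+00 -2.200e-02]
```

View pics/c_wrist.png

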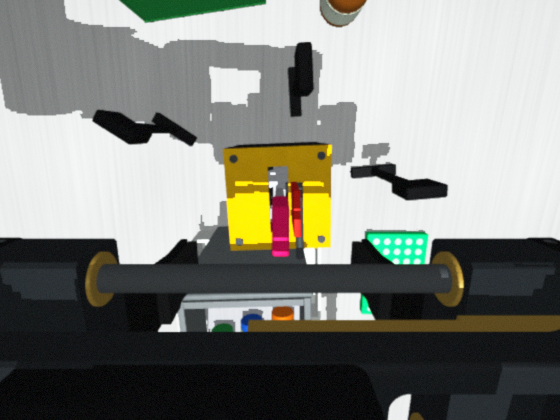

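jog_arm:
  increments:
    - [[0,0,0,0.003,0.003,-0.03,-1],[0,0,0,0.003,0.003,-0.06,-1],[0,0,0,0.003,0.003,-0.067,-1],[0,0,0,0.003,0.003,-0.067,-1]]

```text
time: 2.9
position: [0.5853, 0.1169, 0.1935]
tool_rot: [0.508, -0.495, 0.492, -0.505]
ft_force: [-0.4, 1.0, 0.6]
grip_width: 0.0871
```

```bash
python3 snap.py d wrist scene
```

```text
t 2.9 p [0.5853 0.1169 0.1935] yaw 1.52 tilt [-8.0e-04 -1.0e+00 -6.3e-03] F [-0.41  0.99  0.61] M [ 0.007 -0.11  -0.017] w 0.0871 q [ 1.000e-02  5.260e-01  1.531e+00  1.000e-03  1.091e+00 -1.700e-02]
```

View pics/d_scene.png

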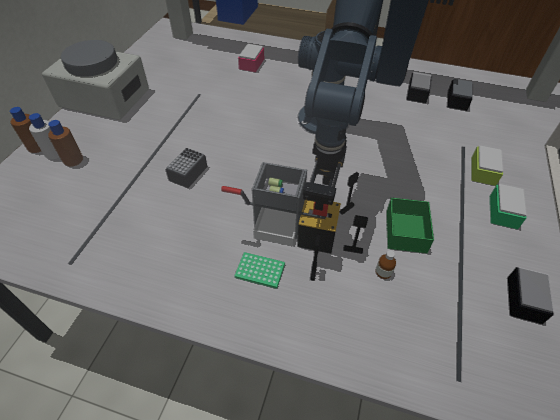

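jog_arm:
  increments:
    - [[0,-0.4,0,-0.0015,0.001,-0.002,-1],[0,-0.4,0,-0.0015,0.001,-0.002,0.3],[0,-0.4,0,-0.0015,0.001,-0.002,1],[0,-0.4,0,-0.0015,0.001,-0.002,1],[0,-0.4,0,-0.0015,0.001,-0.002,1],[0,-0.4,0,-0.0015,0.001,-0.002,1],[0,-0.4,0,-0.0015,0.001,-0.002,1],[0,-0.4,0,-0.0015,0.001,-0.002,1]]
  squeeze: 40

```text
time: 3.8
position: [0.585, 0.1182, 0.193]
tool_rot: [-0.505, 0.492, -0.494, 0.508]
ft_force: [0.6, -0.0, 0.2]
grip_width: 0.0387
```

```bash
python3 snap.py e wrist
```

```text
t 3.8 p [0.585  0.1182 0.193 ] yaw 1.53 tilt [-6.0e-04 -1.0e+00  4.4e-03] F [ 0.65 -0.02  0.18] M [ 0.067 -0.056  0.07 ] w 0.0387 q [ 1.200e-02  5.220e-01  1.539e+00  1.000e-03  1.075e+00 -1.500e-02]
```

View pics/e_wrist.png

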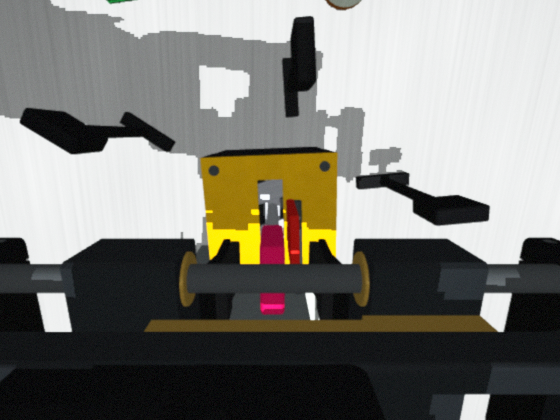

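jog_arm:
  increments:
    - [[0,0,0,-0.002,0,-0.001,1],[0,0,0,-0.002,0,-0.001,1],[0,0,0,-0.002,0,-0.001,1],[0,0,0,-0.002,0,-0.001,1],[0,0,0,-0.002,0,-0.001,1],[0,0,0,-0.002,0,-0.001,1]]
  squeeze: 40

```text
time: 4.45
position: [0.5829, 0.1182, 0.1919]
tool_rot: [-0.505, 0.492, -0.494, 0.508]
ft_force: [-0.3, -0.5, -0.8]
grip_width: 0.0116
```

```bash
python3 snap.py f; python3 snap.py f wrist
```

```text
t 4.45 p [0.5829 0.1182 0.1919] yaw 1.53 tilt [-6.0e-04 -1.0e+00  4.2e-03] F [-0.32 -0.5  -0.81] M [ 0.05  -0.088  0.04 ] w 0.0116 q [ 1.200e-02  5.210e-01  1.545e+00  1.000e-03  1.071e+00 -1.500e-02]
t 4.45 p [0.5829 0.1182 0.1919] yaw 1.53 tilt [-6.0e-04 -1.0e+00  4.2e-03] F [-0.32 -0.5  -0.81] M [ 0.05  -0.088  0.04 ] w 0.0116 q [ 1.200e-02  5.210e-01  1.545e+00  1.000e-03  1.071e+00 -1.500e-02]
```

View pics/f_wrist.png

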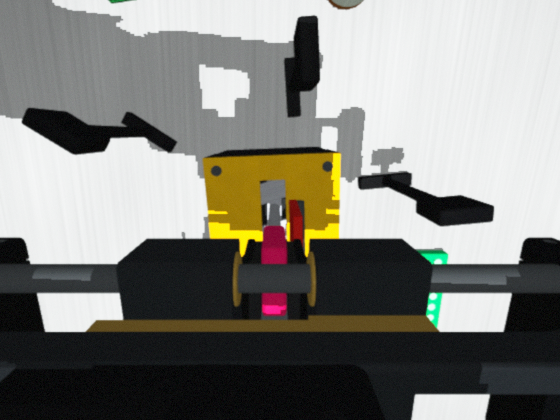

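jog_arm:
  increments:
    - [[0,0,0,0,0,0.003,1],[0,0,-8,0,-0.0005,0.003,1],[0,0,-16,0,-0.001,0.003,1],[0,0,-24,0,-0.001,0.003,1],[0,0,-32,0,-0.001,0.003,1],[0,0,-32,0,-0.001,0.003,1]]
  squeeze: 40

```text
time: 5.1
position: [0.5829, 0.1172, 0.195]
tool_rot: [0.35, -0.613, 0.615, -0.352]
ft_force: [-0.3, -0.2, -2.0]
grip_width: 0.0119
```

```bash
python3 snap.py g wrist
```

```text
t 5.1 p [0.5829 0.1172 0.195 ] yaw -30.45 tilt [-7.0e-04 -1.0e+00  4.2e-03] F [-0.26 -0.21 -1.98] M [-0.015 -0.053 -0.027] w 0.0119 q [ 0.011  0.517  1.542 -0.002  1.078  0.544]
```

View pics/g_wrist.png

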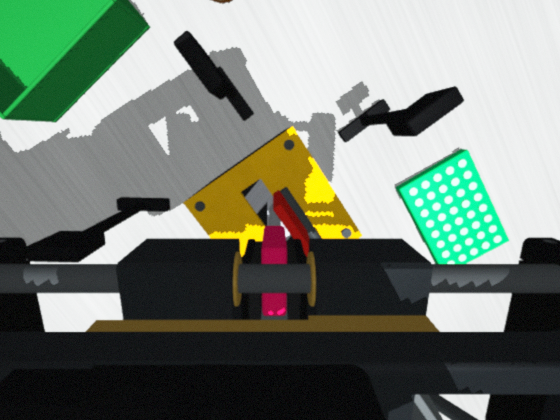

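Key lifted about 3 mm and turns freely (no force). I continue to the jaw yaw of −64°, where the foot should lie along the baffle slot.

jog_arm:
  increments:
    - [[0,0,-8,0,0,0,1],[0,0,-16,0,0,0,1],[0,0,-24,0,0,0,1],[0,0,-32,0,0,0,1],[0,0,-34,0,0,0,1],[0,0,-34,0,0,0,1]]
  squeeze: 40

```text
time: 5.75
position: [0.5828, 0.1172, 0.195]
tool_rot: [0.158, -0.688, 0.691, -0.159]
ft_force: [0.3, 0.6, -1.2]
grip_width: 0.0115
```

```bash
python3 snap.py h wrist
```

```text
t 5.75 p [0.5828 0.1172 0.195 ] yaw -64.15 tilt [-4.e-04 -1.e+00  4.e-03] F [ 0.29  0.57 -1.17] M [-0.031 -0.01   0.028] w 0.0115 q [ 0.012  0.518  1.541 -0.004  1.08   1.134]
```

View pics/h_wrist.png

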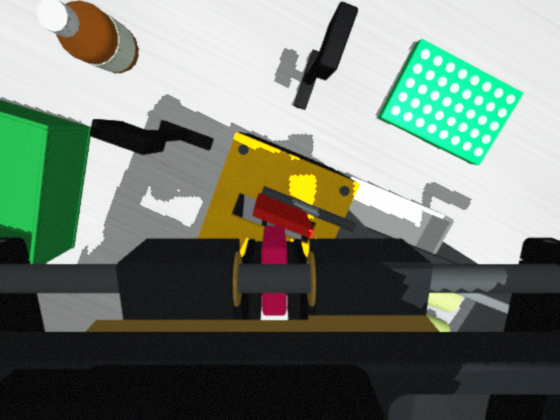

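jog_arm:
  increments:
    - [[0,0,0,0,0,0.002,1],[0,0,0,0,0,0.004,1],[0,0,0,0,0,0.006,1],[0,0,0,0,0,0.006,1]]
  squeeze: 40

```text
time: 6.2
position: [0.5828, 0.1174, 0.2014]
tool_rot: [0.158, -0.688, 0.69, -0.159]
ft_force: [-0.5, -0.4, -1.3]
grip_width: 0.0115
```

```bash
python3 snap.py i
```

```text
t 6.2 p [0.5828 0.1174 0.2014] yaw -64.13 tilt [-8.0e-04 -1.0e+00  3.8e-03] F [-0.52 -0.43 -1.29] M [ 0.141  0.134 -0.013] w 0.0115 q [ 0.013  0.51   1.535 -0.003  1.094  1.133]
```

jog_arm:
  increments:
    - [[0,0,0,0,0,0.003,1],[0,0,0,0,0,0.006,1],[0,0,0,0,0,0.01,1],[0,0,0,0,0,0.01,1]]
  squeeze: 40

```text
time: 6.6
position: [0.5832, 0.1175, 0.2122]
tool_rot: [0.157, -0.688, 0.69, -0.159]
ft_force: [-0.9, -0.3, -0.7]
grip_width: 0.0116
```

```bash
python3 snap.py j
```

```text
t 6.6 p [0.5832 0.1175 0.2122] yaw -64.13 tilt [-0.0019 -1.      0.0041] F [-0.88 -0.32 -0.73] M [ 0.183  0.124 -0.021] w 0.0116 q [ 0.013  0.498  1.524 -0.003  1.117  1.133]
```

jog_arm:
  increments:
    - [[0,0,0,0,0,0.004,1],[0,0,0,0,0,0.008,1],[0,0,0,0,0,0.01,1],[0,0,0,0,0,0.01,1]]
  squeeze: 40

```text
time: 7.0
position: [0.5835, 0.1174, 0.2227]
tool_rot: [0.157, -0.688, 0.691, -0.16]
ft_force: [-0.6, 0.2, -0.9]
grip_width: 0.0115
```

```bash
python3 snap.py k wrist scene
python3 - <<'E'
import cv2
a=cv2.imread("pics/k_scene.png")[150:270,260:380]
cv2.imwrite("pics/k_crop.png",cv2.resize(a,None,fx=5,fy=5,interpolation=cv2.INTER_CUBIC))
E
```

```text
t 7.0 p [0.5835 0.1174 0.2227] yaw -64.12 tilt [-0.0029 -1.      0.0048] F [-0.65  0.15 -0.93] M [ 0.013  0.01  -0.047] w 0.0115 q [ 0.013  0.485  1.513 -0.003  1.139  1.133]
```

View pics/k_wrist.png

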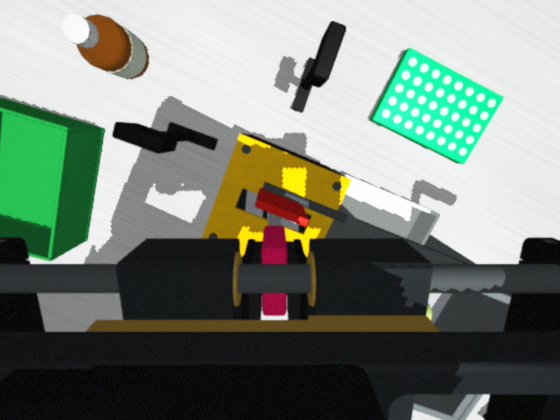

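View pics/k_crop.png

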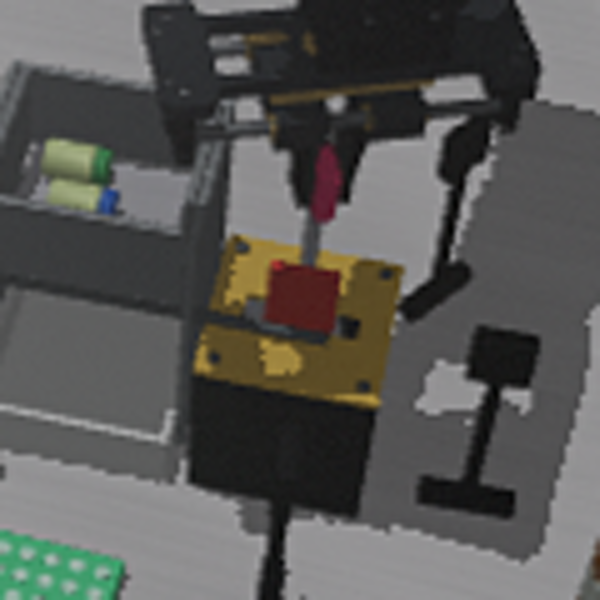

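jog_arm:
  increments:
    - [[0,0,8,-0.0005,0,0,1],[0,0,16,-0.0005,0,0,1],[0,0,24,-0.0005,0,0,1],[0,0,32,-0.0005,0,0,1],[0,0,34,-0.0005,0,0,1],[0,0,34,-0.0005,0,0,1]]
  squeeze: 40

```text
time: 7.7
position: [0.5825, 0.1174, 0.222]
tool_rot: [0.352, -0.612, 0.614, -0.354]
ft_force: [0.4, 0.0, -1.7]
grip_width: 0.0121
```

```bash
python3 snap.py l
```

```text
t 7.7 p [0.5825 0.1174 0.222 ] yaw -30.14 tilt [-0.0016 -1.      0.0038] F [ 0.38  0.05 -1.73] M [-0.019  0.03  -0.006] w 0.0121 q [ 1.100e-02  4.850e-01  1.516e+00 -1.000e-03  1.137e+00  5.380e-01]
```

jog_arm:
  increments:
    - [[0,0,8,0,0,0,1],[0,0,16,0,0,0,1],[0,0,24,0,0,0,1],[0,0,32,0,0,0,1],[0,0,34,0,0,0,1],[0,0,34,0,0,0,1]]
  squeeze: 40

```text
time: 8.3
position: [0.5824, 0.1173, 0.2218]
tool_rot: [-0.515, 0.483, -0.484, 0.518]
ft_force: [0.4, -0.5, -1.7]
grip_width: 0.0117
```

```bash
python3 snap.py m wrist;  python3 - <<'E'
import cv2
a=cv2.imread("pics/m_wrist.png")[130:330,180:370]
cv2.imwrite("pics/m_crop.png",cv2.resize(a,None,fx=3,fy=3,interpolation=cv2.INTER_CUBIC))
E
```

```text
t 8.3 p [0.5824 0.1173 0.2218] yaw 3.81 tilt [-0.0015 -1.      0.0035] F [ 0.36 -0.52 -1.71] M [ 0.016 -0.058  0.027] w 0.0117 q [ 0.01   0.485  1.516  0.002  1.137 -0.057]
```

View pics/m_crop.png

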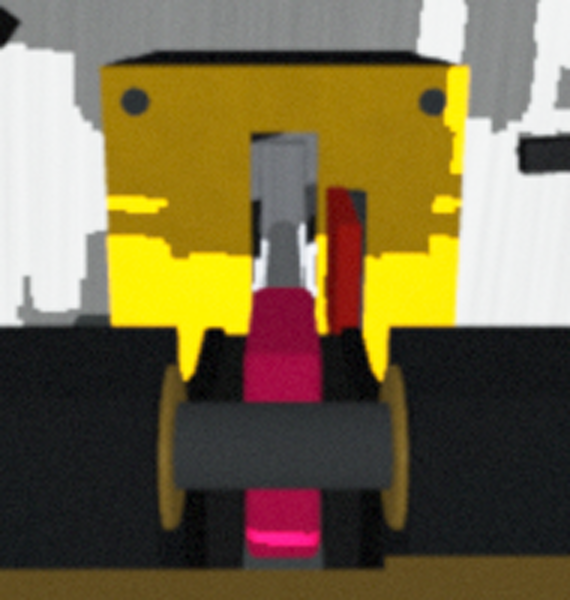

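jog_arm:
  increments:
    - [[0,0,0,0,0,0.004,1],[0,0,0,0,0,0.008,1],[0,0,0,0,0,0.012,1],[0,0,0,0,0,0.012,1]]
  squeeze: 40

```text
time: 8.75
position: [0.5831, 0.1174, 0.2348]
tool_rot: [-0.514, 0.482, -0.484, 0.518]
ft_force: [-0.1, 0.3, -1.2]
grip_width: 0.0118
```

```bash
python3 snap.py n
```

```text
t 8.75 p [0.5831 0.1174 0.2348] yaw 3.76 tilt [-0.0015 -1.      0.0056] F [-0.09  0.31 -1.22] M [-0.019 -0.085 -0.014] w 0.0118 q [ 0.01   0.47   1.502  0.002  1.164 -0.056]
```

Inside the guard slot with no contact force. Draw fully out.

jog_arm:
  increments:
    - [[0,0,0,0,0,0.006,1],[0,0,0,0,0,0.012,1],[0,0,0,0,0,0.02,1],[0,0,0,0,0,0.03,1],[0,0,0,0,0,0.05,1],[0,0,0,0,0,0.07,1],[0,0,0,0,0,0.09,1],[0,0,0,0,0,0.09,1]]
  squeeze: 40

```text
time: 9.55
position: [0.5851, 0.1175, 0.3288]
tool_rot: [-0.512, 0.48, -0.486, 0.52]
ft_force: [0.2, 0.3, -0.8]
grip_width: 0.0117
```

```bash
python3 snap.py o scene wrist top
```

```text
t 9.55 p [0.5851 0.1175 0.3288] yaw 3.77 tilt [-0.0011 -0.9999  0.0137] F [ 0.18  0.25 -0.82] M [ 0.005 -0.187 -0.002] w 0.0117 q [ 0.01   0.381  1.379  0.002  1.368 -0.056]
```

View pics/o_scene.png

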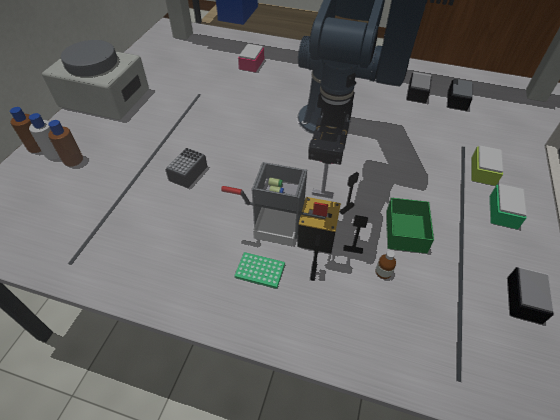

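View pics/o_wrist.png

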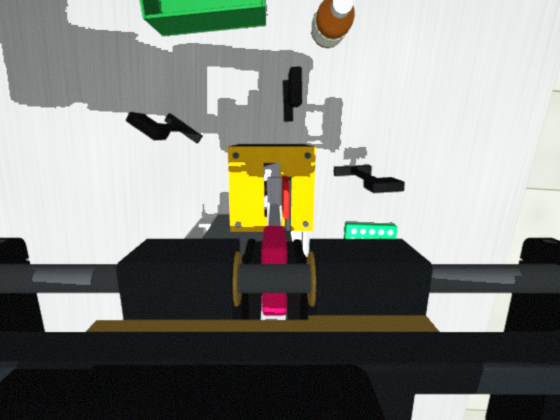

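jog_arm:
  increments:
    - [[0,0.8,0,-0.015,0.035,0,1],[0,0.8,0,-0.03,0.075,0,1],[0,0.8,0,-0.048,0.115,0,1],[0,0.8,0,-0.065,0.155,0,1],[0,0.8,0,-0.08,0.195,0,1],[0,0.8,0,-0.095,0.23,0,1],[0,0.8,0,-0.103,0.25,0,1],[0,0.8,0,-0.103,0.25,0,1]]
  squeeze: 40

```text
time: 10.5
position: [0.477, 0.3698, 0.3225]
tool_rot: [0.52, -0.486, 0.478, -0.514]
ft_force: [0.0, -0.1, -1.5]
grip_width: 0.0118
```

```bash
python3 snap.py p scene wrist
```

```text
t 10.5 p [0.477  0.3698 0.3225] yaw 4.01 tilt [-0.0023 -0.9999 -0.0131] F [ 0.04 -0.12 -1.48] M [ 0.021 -0.085 -0.017] w 0.0118 q [0.471 0.408 1.353 0.007 1.392 0.399]
```

View pics/p_wrist.png

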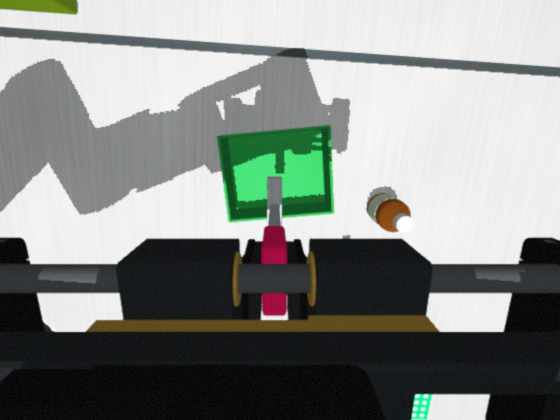

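View pics/p_scene.png

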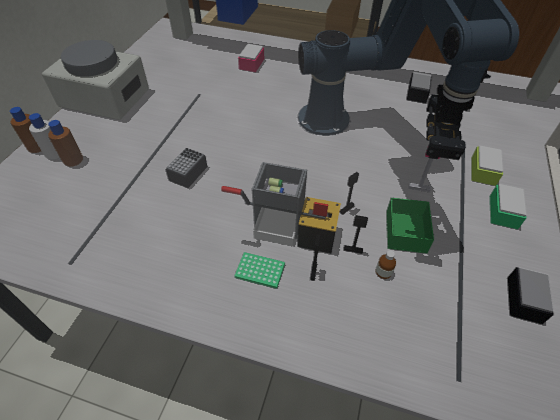

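Run:
```python
from h import *; import pickle
o,w=pickle.load(open("pics/p_wrist.pkl","rb"))
B=np.array([ray(w,x,.07) for x in [(219,137),(330,126),(333,212),(230,221)]]);print(B.round(3),B.mean(0))
```

```text
[[0.398 0.426 0.07 ]
 [0.542 0.45  0.07 ]
 [0.559 0.335 0.07 ]
 [0.416 0.311 0.07 ]] [0.47880405 0.38041914 0.07      ]
```

jog_arm:
  increments:
    - [[0,-0.5,0,0.002,0.008,-0.03,1],[0,-0.5,0,0.002,0.008,-0.06,1],[0,-0.5,0,0.002,0.008,-0.09,1],[0,-0.5,0,0.002,0.008,-0.12,1],[0,-0.5,0,0.002,0.008,-0.15,1],[0,-0.5,0,0.002,0.008,-0.17,1],[0,-0.5,0,0.002,0.008,-0.177,1],[0,-0.5,0,0.002,0.008,-0.177,1]]
  squeeze: 40

```text
time: 11.4
position: [0.4808, 0.3736, 0.1446]
tool_rot: [0.518, -0.484, 0.482, -0.514]
ft_force: [0.1, -0.4, -0.6]
grip_width: 0.0118
```

```bash
python3 snap.py q wrist scene
```

```text
t 11.4 p [0.4808 0.3736 0.1446] yaw 3.74 tilt [ 0.0015 -1.     -0.0057] F [ 0.06 -0.36 -0.62] M [-0.034 -0.086  0.038] w 0.0118 q [4.770e-01 6.030e-01 1.542e+00 1.000e-03 1.003e+00 4.110e-01]
```

View pics/q_wrist.png

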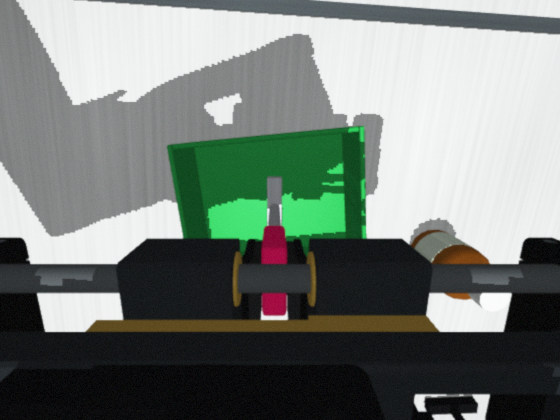

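jog_arm:
  increments:
    - [[0,-0.3,0,-0.001,0.002,-0.003,1],[0,-0.3,0,-0.001,0.002,-0.006,1],[0,-0.3,0,-0.001,0.002,-0.008,1],[0,-0.3,0,-0.001,0.002,-0.009,1],[0,-0.3,0,-0.001,0.002,-0.009,1]]
  squeeze: 40

```text
time: 12.0
position: [0.4808, 0.3768, 0.1376]
tool_rot: [-0.515, 0.482, -0.484, 0.517]
ft_force: [-0.3, 0.6, -1.0]
grip_width: 0.0116
```

```bash
python3 snap.py r
```

```text
t 12.0 p [0.4808 0.3768 0.1376] yaw 3.79 tilt [-0.     -1.      0.0036] F [-0.31  0.59 -1.04] M [-0.017 -0.066  0.02 ] w 0.0116 q [ 0.483  0.611  1.549 -0.002  0.978  0.418]
```

jog_arm:
  increments:
    - [[0,0,0,0,0,-0.002,1],[0,0,0,0,0,-0.003,1],[0,0,0,0,0,-0.003,1]]
  squeeze: 40

```text
time: 12.3
position: [0.4806, 0.3768, 0.1344]
tool_rot: [-0.515, 0.482, -0.484, 0.517]
ft_force: [-0.5, -0.0, -1.1]
grip_width: 0.0116
```

```bash
python3 snap.py r
```

```text
t 12.3 p [0.4806 0.3768 0.1344] yaw 3.79 tilt [ 2.0e-04 -1.0e+00  3.1e-03] F [-0.55 -0.03 -1.07] M [-0.024 -0.08   0.005] w 0.0116 q [ 0.483  0.616  1.551 -0.002  0.972  0.418]
```

jog_arm:
  increments:
    - [[0,0,0,0,0,-0.001,1],[0,0,0,0,0,-0.002,1],[0,0,0,0,0,-0.002,1]]
  squeeze: 40

```text
time: 12.6
position: [0.4811, 0.3769, 0.1339]
tool_rot: [-0.515, 0.482, -0.484, 0.517]
ft_force: [-0.2, -1.4, 5.8]
grip_width: 0.0117
```

```bash
python3 snap.py r
```

```text
t 12.6 p [0.4811 0.3769 0.1339] yaw 3.79 tilt [-2.0e-04 -1.0e+00  4.4e-03] F [-0.19 -1.36  5.81] M [-0.256  0.236 -0.003] w 0.0117 q [ 0.483  0.617  1.551 -0.002  0.97   0.418]
```

jog_arm:
  increments:
    - [[0,0,0,0,0,0,1],[0,0,0,0,0,0,0.7],[0,0,0,0,0,0,0.5],[0,0,0,0,0,0,0.2],[0,0,0,0,0,0,0.2],[0,0,0,0,0,0,0.2]]
  squeeze: 8

```text
time: 13.2
position: [0.4811, 0.3769, 0.1338]
tool_rot: [-0.515, 0.482, -0.484, 0.517]
ft_force: [0.1, 0.1, -1.0]
grip_width: 0.0327
```

```bash
python3 snap.py s wrist scene
```

```text
t 13.2 p [0.4811 0.3769 0.1338] yaw 3.79 tilt [-1.0e-04 -1.0e+00  4.2e-03] F [ 0.1   0.09 -0.99] M [-0.013 -0.098  0.009] w 0.0327 q [ 0.483  0.617  1.551 -0.002  0.97   0.418]
```

View pics/s_wrist.png

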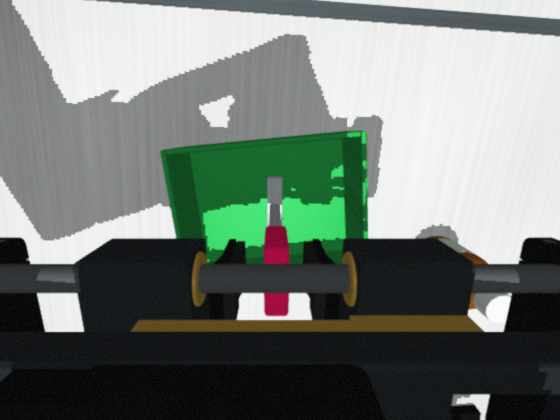

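jog_arm:
  increments:
    - [[0,0,0,0,0,0,-0.2],[0,0,0,0,0,0,-0.2],[0,0,0,0,0,0.01,-0.2],[0,0,0,0,0,0.03,-0.2],[0,0,0,0,0,0.07,-0.2],[0,0,0,0,0,0.12,-0.2],[0,0,0,0,0,0.17,-0.2],[0,0,0,0,0,0.21,-0.2]]

```text
time: 14.1
position: [0.4814, 0.3772, 0.3481]
tool_rot: [-0.514, 0.482, -0.485, 0.519]
ft_force: [0.4, 1.0, -0.1]
grip_width: 0.0523
```

```bash
python3 snap.py t wrist scene
python3 - <<'E'
from h import *
H=[ 0.558709,-0.01279449,0.06418786]
for a in np.linspace(0,1.2,9):
    th=np.arctan2(99,48)+a; L=[.052+.11*np.cos(th),-.112,.124+.11*np.sin(th)]
    p=pose(H,L)[0]; print(round(a,2),"grip",p.round(4),"TCP z",round(p[2]-.0187,4))
E
```

```text
t 14.1 p [0.4814 0.3772 0.3481] yaw 3.79 tilt [-0.002  -1.      0.0082] F [ 0.43  0.98 -0.1 ] M [ 0.001 -0.124  0.003] w 0.0523 q [ 0.483  0.393  1.307 -0.002  1.433  0.417]
0.0 grip [ 0.6657 -0.1182  0.223 ] TCP z 0.2043
0.15 grip [ 0.6504 -0.1191  0.229 ] TCP z 0.2103
0.3 grip [ 0.6343 -0.1202  0.2327] TCP z 0.214
0.45 grip [ 0.6179 -0.1212  0.234 ] TCP z 0.2153
0.6 grip [ 0.6015 -0.1223  0.2328] TCP z 0.2141
0.75 grip [ 0.5855 -0.1233  0.2291] TCP z 0.2104
0.9 grip [ 0.5702 -0.1243  0.2231] TCP z 0.2044
1.05 grip [ 0.5559 -0.1252  0.2149] TCP z 0.1962
1.2 grip [ 0.5431 -0.126   0.2046] TCP z 0.1859
```

View pics/t_wrist.png

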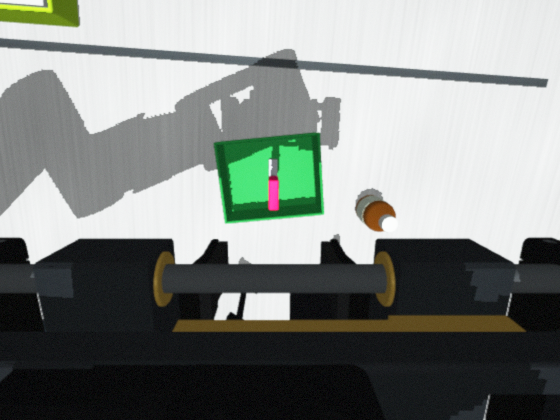

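View pics/t_scene.png

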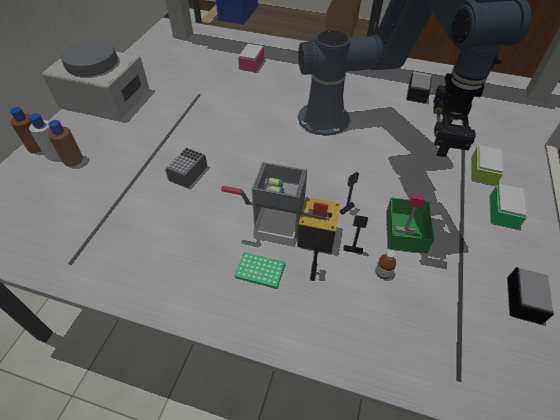

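jog_arm:
  increments:
    - [[0,0,0,0.012,-0.04,0.005,-0.3],[0,0,0,0.026,-0.085,0.01,-0.3],[0,0,0,0.04,-0.13,0.01,-0.3],[0,0,0,0.055,-0.175,0.01,-0.3],[0,0,0,0.07,-0.22,0.01,-0.3],[0,0,0,0.085,-0.265,0.01,-0.3],[0,0,0,0.1,-0.31,0.01,-0.3],[0,0,0,0.115,-0.355,0.01,-0.3]]

```text
time: 15.0
position: [0.5991, 0.0219, 0.3625]
tool_rot: [-0.51, 0.48, -0.486, 0.523]
ft_force: [0.4, -0.2, -0.1]
grip_width: 0.0566
```

jog_arm:
  increments:
    - [[0,0,0,0.015,-0.04,-0.01,-0.3],[0,0,0,0.03,-0.08,-0.02,-0.3],[0,0,0,0.045,-0.12,-0.03,-0.3],[0,0,0,0.06,-0.16,-0.03,-0.3],[0,0,0,0.07,-0.2,-0.03,-0.3],[0,0,0,0.07,-0.21,-0.03,-0.3],[0,0,0,0.07,-0.21,-0.03,-0.3]]

```text
time: 15.7
position: [0.6685, -0.1899, 0.3316]
tool_rot: [-0.509, 0.482, -0.486, 0.522]
ft_force: [-0.4, 0.1, -0.6]
grip_width: 0.0565
```

```bash
python3 snap.py u wrist
```

```text
t 15.7 p [ 0.6685 -0.1899  0.3316] yaw 3.62 tilt [-0.0079 -0.9998  0.0176] F [-0.36  0.08 -0.61] M [ 0.026 -0.084 -0.031] w 0.0565 q [-0.444  0.535  1.111  0.016  1.484 -0.509]
```

View pics/u_wrist.png

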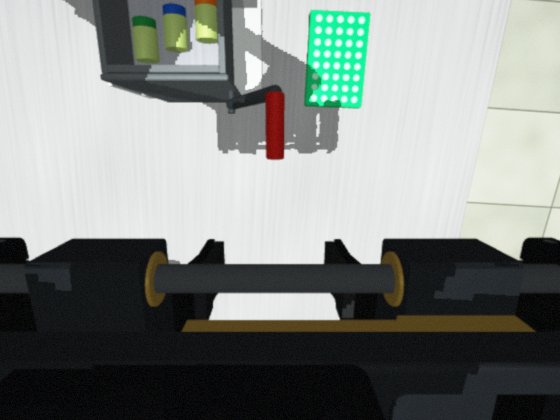

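Run:
```python
from h import *; import pickle
o,w=pickle.load(open("pics/u_wrist.pkl","rb"))
for p in[(275.5,92),(275,158)]: print(ray(w,p,.223).round(4))
```

```text
[ 0.6648 -0.0878  0.223 ]
[ 0.6679 -0.142   0.223 ]
```

jog_arm:
  increments:
    - [[-0.4,1,0,-0.002,0.04,0,-0.3],[-0.4,1,0,-0.002,0.071,0,-0.3],[-0.4,1,0,-0.002,0.071,-0.03,-0.3],[-0.4,1,0,-0.002,0.071,-0.06,-0.3],[-0.4,1,0,-0.002,0.071,-0.07,-0.3],[-0.4,1,0,-0.002,0.071,-0.07,-0.3]]

```text
time: 16.35
position: [0.6651, -0.1151, 0.2605]
tool_rot: [-0.516, 0.485, -0.481, 0.517]
ft_force: [-0.2, -0.6, -0.5]
grip_width: 0.0565
```

```bash
python3 snap.py v wrist
```

```text
t 16.35 p [ 0.6651 -0.1151  0.2605] yaw 3.82 tilt [-0.0049 -1.     -0.004 ] F [-0.25 -0.58 -0.48] M [-0.017 -0.046 -0.05 ] w 0.0565 q [-0.338  0.565  1.249  0.003  1.333 -0.405]
```

View pics/v_wrist.png

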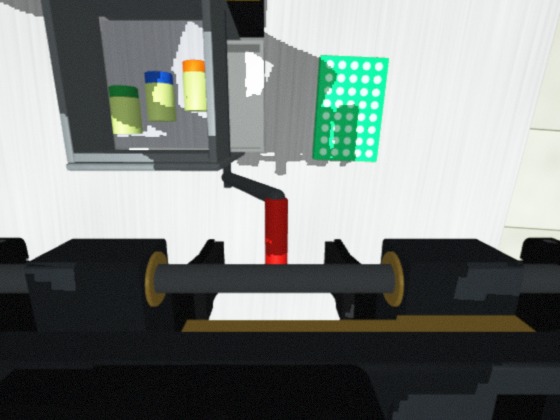

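jog_arm:
  increments:
    - [[0,0,0,0.001,-0.003,-0.025,-0.3],[0,0,0,0.001,-0.003,-0.05,-0.3],[0,0,0,0.001,-0.003,-0.056,0.2],[0,0,0,0.001,-0.003,-0.056,1],[0,0,0,0.001,-0.003,-0.056,1],[0,0,0,0.001,-0.003,-0.056,1],[0,0,0,0.001,-0.003,-0.056,1],[0,0,0,0.001,-0.003,-0.056,1]]
  squeeze: 12

```text
time: 17.2
position: [0.6671, -0.1191, 0.2071]
tool_rot: [-0.516, 0.484, -0.482, 0.517]
ft_force: [-7.7, -0.9, 6.2]
grip_width: 0.0165
```

```bash
python3 snap.py w wrist
```

```text
t 17.2 p [ 0.6671 -0.1191  0.2071] yaw 3.8 tilt [-2.8e-03 -1.0e+00 -8.0e-04] F [-7.67 -0.93  6.19] M [-0.217  1.241 -0.002] w 0.0165 q [-0.342  0.617  1.304  0.002  1.223 -0.409]
```

View pics/w_wrist.png

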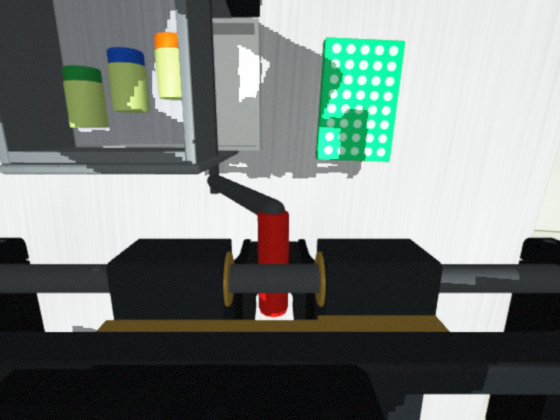

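jog_arm:
  increments:
    - [[0,0,0,-0.0075,-0.0005,0.003,1],[0,0,0,-0.0155,-0.001,0.006,1],[0,0,0,-0.0235,-0.0015,0.008,1],[0,0,0,-0.0315,-0.002,0.0097,1],[0,0,0,-0.04,-0.0025,0.0105,1],[0,0,0,-0.048,-0.003,0.011,1],[0,0,0,-0.048,-0.003,0.011,1]]
  squeeze: 12

```text
time: 17.95
position: [0.6168, -0.1224, 0.219]
tool_rot: [0.517, -0.485, 0.482, -0.516]
ft_force: [0.5, 1.0, 8.6]
grip_width: 0.0155
```

```bash
python3 snap.py x wrist
```

```text
t 17.95 p [ 0.6168 -0.1224  0.219 ] yaw 3.8 tilt [-0.0023 -1.     -0.0039] F [0.48 0.96 8.56] M [ 0.101 -0.292 -0.031] w 0.0155 q [-0.374  0.538  1.423  0.     1.185 -0.44 ]
```

View pics/x_wrist.png

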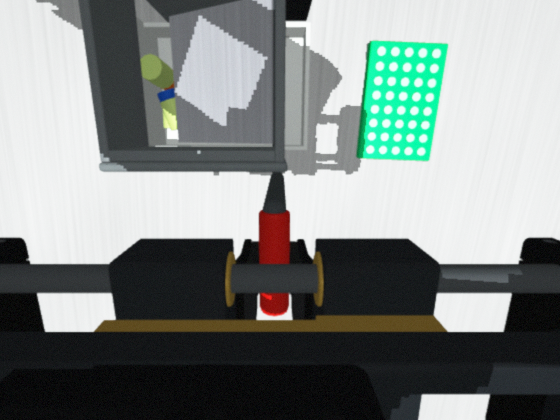

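jog_arm:
  increments:
    - [[0,0,0,-0.013,-0.001,-0.002,1],[0,0,0,-0.026,-0.0015,-0.005,1],[0,0,0,-0.038,-0.0025,-0.009,1],[0,0,0,-0.05,-0.003,-0.014,1],[0,0,0,-0.0615,-0.004,-0.021,1],[0,0,0,-0.072,-0.005,-0.028,1],[0,0,0,-0.076,-0.005,-0.031,1],[0,0,0,-0.076,-0.005,-0.031,1]]
  squeeze: 12

```text
time: 18.8
position: [0.5439, -0.1273, 0.1896]
tool_rot: [-0.514, 0.483, -0.484, 0.517]
ft_force: [8.2, 4.3, 6.0]
grip_width: 0.0155
```

```bash
python3 snap.py y wrist scene
python3 - <<'E'
import cv2
a=cv2.imread("pics/y_scene.png")[140:280,210:370]
cv2.imwrite("pics/y_crop.png",cv2.resize(a,None,fx=4,fy=4,interpolation=cv2.INTER_CUBIC))
E
```

```text
t 18.8 p [ 0.5439 -0.1273  0.1896] yaw 3.72 tilt [-0.002  -1.      0.0041] F [8.23 4.3  5.97] M [ 0.741 -1.608  0.027] w 0.0155 q [-0.432  0.479  1.638  0.004  1.022 -0.499]
```

View pics/y_wrist.png

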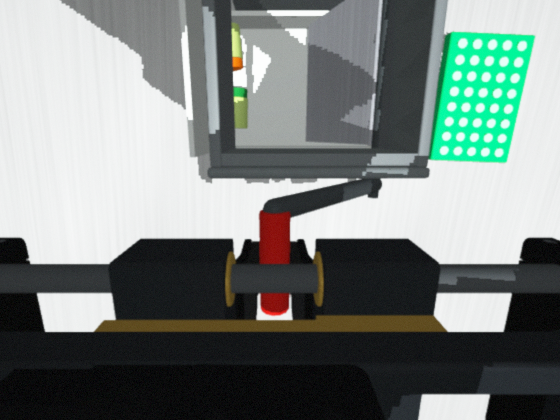

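View pics/y_crop.png

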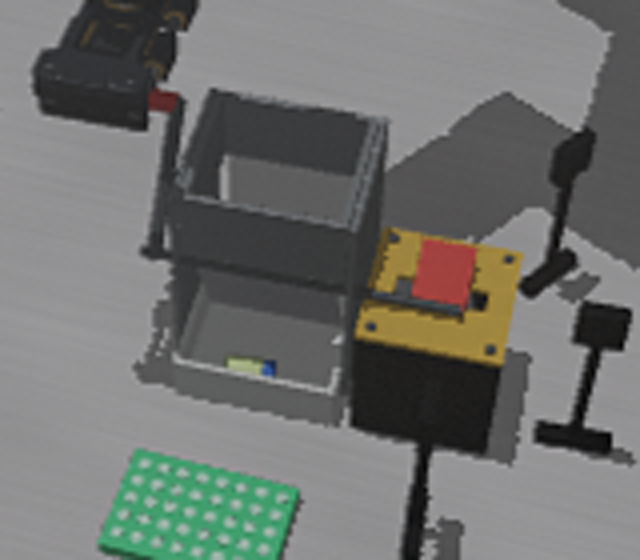

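```bash
python3 snap.py z wrist top;  python3 - <<'E'
import cv2
a=cv2.imread("pics/z_top.png")[145:305,180:360]
b=cv2.imread("pics/z_wrist.png")[0:200,180:460]
cv2.imwrite("pics/z_crop.png",cv2.resize(a,None,fx=3.6,fy=3.6,interpolation=cv2.INTER_CUBIC))
cv2.imwrite("pics/z_crop2.png",cv2.resize(b,None,fx=2.7,fy=2.7,interpolation=cv2.INTER_CUBIC))
E
```

```text
t 18.9 p [ 0.5438 -0.1273  0.1896] yaw 3.75 tilt [-0.0018 -1.      0.0034] F [8.47 3.26 7.78] M [ 0.702 -1.629  0.047] w 0.0154 q [-0.432  0.479  1.638  0.004  1.023 -0.499]
```

View pics/z_crop.png

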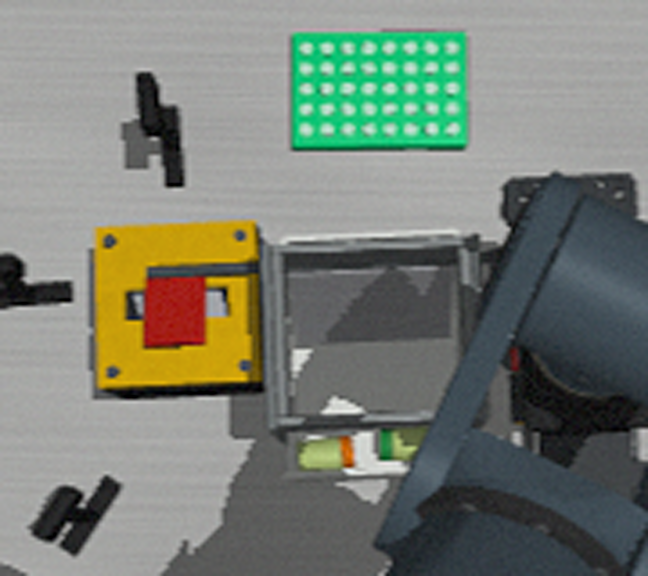

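View pics/z_crop2.png

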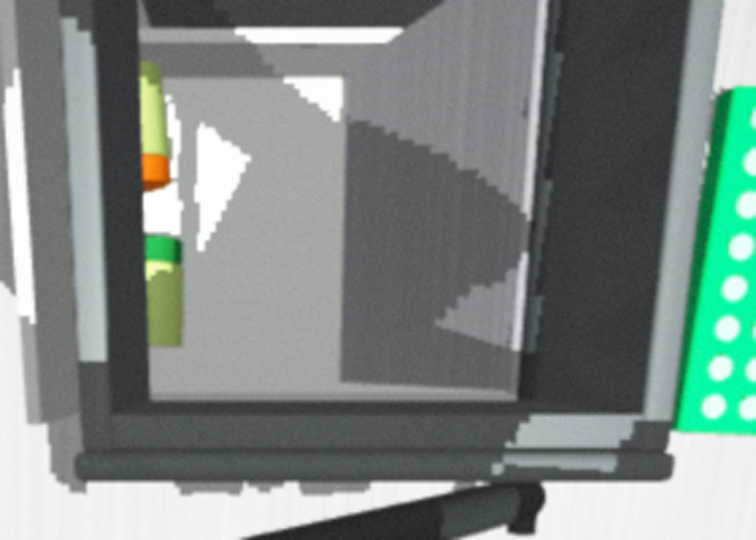

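jog_arm:
  increments:
    - [[0,0,0,0.006,0.0005,0.005,1],[0,0,0,0.013,0.001,0.01,1],[0,0,0,0.02,0.001,0.0145,1],[0,0,0,0.027,0.0015,0.0185,1],[0,0,0,0.0345,0.002,0.022,1],[0,0,0,0.0425,0.0025,0.0245,1],[0,0,0,0.0505,0.003,0.027,1],[0,0,0,0.0585,0.0035,0.028,1]]
  squeeze: 12

```text
time: 19.8
position: [0.5985, -0.1237, 0.218]
tool_rot: [0.517, -0.486, 0.481, -0.515]
ft_force: [-6.3, -1.1, 7.3]
grip_width: 0.0156
```

```bash
python3 snap.py A
```

```text
t 19.8 p [ 0.5985 -0.1237  0.218 ] yaw 3.78 tilt [-0.0031 -1.     -0.0067] F [-6.32 -1.06  7.32] M [-0.155  1.06  -0.012] w 0.0156 q [-0.386  0.517  1.468 -0.     1.164 -0.452]
```

jog_arm:
  increments:
    - [[0,0,0,0.01,0.0005,0.001,1],[0,0,0,0.02,0.001,0.001,1],[0,0,0,0.03,0.002,0.0005,1],[0,0,0,0.04,0.003,-0.001,1],[0,0,0,0.05,0.004,-0.004,1],[0,0,0,0.06,0.0045,-0.007,1],[0,0,0,0.0675,0.005,-0.01,1],[0,0,0,0.07,0.005,-0.0115,1]]
  squeeze: 12

```text
time: 20.6
position: [0.6666, -0.119, 0.2068]
tool_rot: [0.519, -0.487, 0.479, -0.514]
ft_force: [-13.8, -2.6, 16.5]
grip_width: 0.0156
```

```bash
python3 snap.py B wrist
```

```text
t 20.6 p [ 0.6666 -0.119   0.2068] yaw 3.81 tilt [-0.003  -0.9999 -0.0136] F [-13.81  -2.59  16.49] M [-0.502  2.3   -0.018] w 0.0156 q [-0.34   0.622  1.295 -0.003  1.239 -0.406]
```

View pics/B_wrist.png

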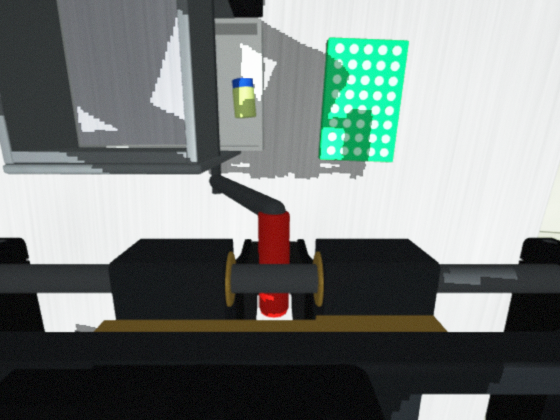

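jog_arm:
  increments:
    - [[0,0,0,0.002,0,-0.001,1],[0,0,0,0.003,0,-0.0015,1],[0,0,0,0.003,0,-0.0015,1]]
  squeeze: 12

```text
time: 20.95
position: [0.6665, -0.119, 0.2068]
tool_rot: [0.521, -0.489, 0.477, -0.512]
ft_force: [-11.4, -1.9, 14.3]
grip_width: 0.015
```

```bash
python3 snap.py C
```

```text
t 20.95 p [ 0.6665 -0.119   0.2068] yaw 3.83 tilt [-0.0035 -0.9998 -0.0214] F [-11.42  -1.87  14.31] M [-0.401  2.092  0.045] w 0.015 q [-0.339  0.625  1.288 -0.005  1.249 -0.404]
```

jog_arm:
  increments:
    - [[0,0,0,0,0,0,0.5],[0,0,0,0,0,0,0],[0,0,0,0,0,0,-0.3],[0,0,0,0,0,0,-0.3],[0,0,0,0,0,0,-0.3],[0,0,0,0,0,0,-0.3],[0,0,0,0,0,0.01,-0.3],[0,0,0,0,0,0.03,-0.3]]

```text
time: 21.75
position: [0.6654, -0.1186, 0.2357]
tool_rot: [0.522, -0.49, 0.476, -0.511]
ft_force: [1.1, 0.1, -1.2]
grip_width: 0.056
```

```bash
python3 snap.py D wrist
```

```text
t 21.75 p [ 0.6654 -0.1186  0.2357] yaw 3.83 tilt [-0.0052 -0.9997 -0.0251] F [ 1.06  0.15 -1.16] M [ 0.023 -0.071 -0.014] w 0.056 q [-0.339  0.597  1.258 -0.005  1.312 -0.404]
```

View pics/D_wrist.png

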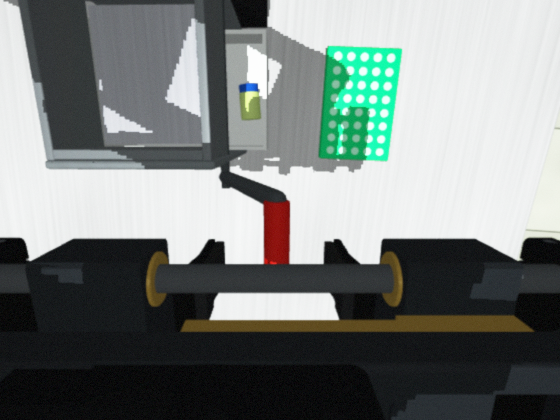

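Lever free of the fingers. Retreat up and back to the same viewing pose as before to compare the lever position.

jog_arm:
  increments:
    - [[0,0,0,0,0,0.04,-0.3],[0,0,0,0,0,0.08,-0.3],[0,-1.4,0,0.003,-0.03,0.096,-0.3],[0,-1.4,0,0.003,-0.07,0.096,-0.3],[0,-1.4,0,0.003,-0.071,0.096,-0.3],[0,-1.4,0,0.003,-0.071,0.096,-0.3]]

```text
time: 22.4
position: [0.6709, -0.1914, 0.3371]
tool_rot: [-0.514, 0.482, -0.485, 0.518]
ft_force: [-0.6, -0.6, 0.3]
grip_width: 0.0567
```

```bash
python3 snap.py E wrist scene top
python3 - <<'E'
import cv2
a=cv2.imread("pics/E_scene.png")[140:280,215:445]
cv2.imwrite("pics/E_crop.png",cv2.resize(a,None,fx=3.4,fy=3.4,interpolation=cv2.INTER_CUBIC))
E
```

```text
t 22.4 p [ 0.6709 -0.1914  0.3371] yaw 3.72 tilt [-4.0e-04 -1.0e+00  8.3e-03] F [-0.64 -0.65  0.29] M [ 0.037 -0.139 -0.016] w 0.0567 q [-0.44   0.539  1.089  0.004  1.507 -0.505]
```

View pics/E_wrist.png

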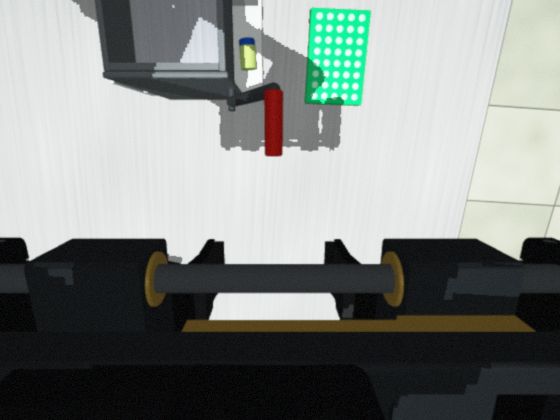

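View pics/E_crop.png

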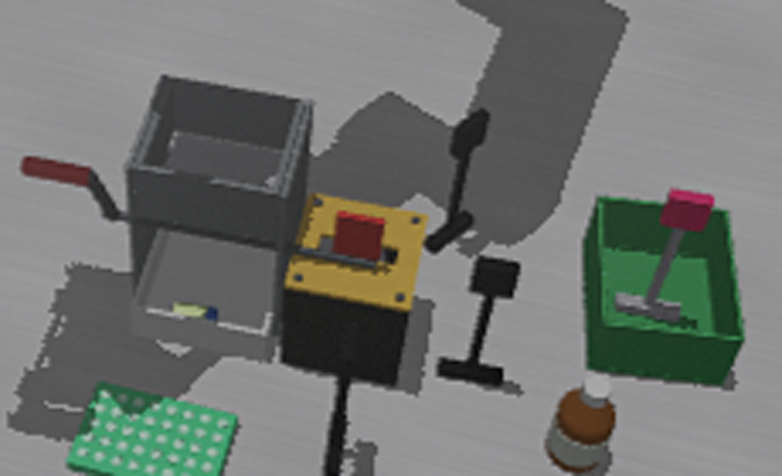

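View pics/E_top.png

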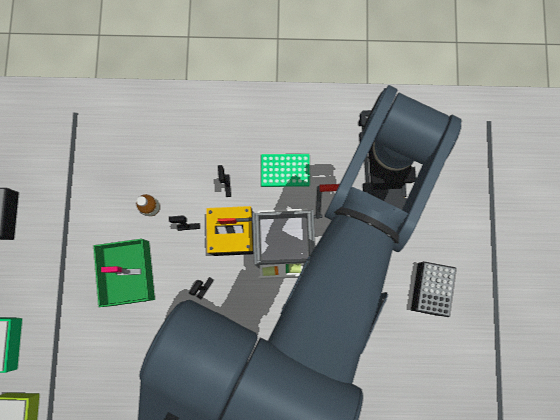

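Run:
```python
from h import *; import pickle
for n in("u","E"):
    o,w=pickle.load(open(f"pics/{n}_wrist.pkl","rb"));im=cv2.imread(f"pics/{n}_wrist.png").astype(int)
    m=(im[:,:,2]>90)&(im[:,:,1]<50)&(im[:,:,0]<60);m[200:]=0;m[:80]=0;v,u=np.nonzero(m);print(n,u.mean(),v.mean(),ray(w,(u.mean(),v.mean()),.223).round(4))
for n in("scene0","E_scene"):
    im=cv2.imread(f"pics/{n}.png").astype(int);m=(im[:,:,2]>1.8*im[:,:,1]+20);
    for a in((180,200,215,246),(205,225,310,330)):
        s=m[a[0]:a[1],a[2]:a[3]];v,u=np.nonzero(s);print(n,len(u),(u.mean()+a[2]).round(2),(v.mean()+a[0]).round(2))
```

```text
u 274.5491033304868 124.53970964987191 [ 0.6656 -0.1138  0.223 ]
E 273.13082437275983 121.62186379928315 [ 0.6656 -0.1137  0.223 ]
scene0 77 231.14 189.19
scene0 16 322.44 209.38
E_scene 0 nan nan
E_scene 34 321.5 209.82<stdin>:8: RuntimeWarning: Mean of empty slice.
  ret = ret.dtype.type(ret / rcount)
```

```bash
python3 -c "
from rig import *
print(hand_in())"
```

```text
the job is handed in; nothing more can be done
None
```

The whole job is done in the order asked, and it was handed in at 22.4 s with the arm clear of everything.

- **Key:** The baffle's edge was visible through the guard slot, so I measured its direction there, about 0.39 rad from the hopper's x, and did not have to search by feel. I turned the key to match, drew it up through the baffle, turned it back and drew it out through the guard slot; the forces stayed within about 2 N. I set it down on the bin floor before releasing, and it was still standing upright in the green bin in the last pictures.
- **Trap and vials:** I pulled the lever until it met resistance at about 1.2 rad. The pictures then showed all three vials in the catch tray, blue at the far end, orange and green on the robot's side.
- **Closing:** I swung the lever back until it stopped and more push did not move it. In the wrist pictures the lever grip is in the same place as before the pull, x 0.6656 m both times, and the closed door covers the hopper floor.
- **Bystanders:** The rack, plate, bottle and black look-alike keys look unmoved in the last pictures.
- **Check that failed:** A colour comparison of the lever in the scene camera found no red pixels in the final, shadowed view, so the closed position rests on the wrist-camera measurement and the stop force.

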